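# Set up the checkout tablet on its kickstand

## Robot

A 6-joint arm with a two-finger parallel gripper is mounted at the origin on a cart in front of the work surface, level with it; the furniture and walls round the work are solid. World frame = base frame: x ahead of the robot, y to its left, z up, the work surface at z = 0. Lengths are in mm, angles in rad, forces in N, time in s.
With the tool pointing down it reaches from about 275 to 1000 mm from the base axis. Payload 8.4 kg.
Tool frame: the origin (TCP) lies at the very end of the fingers, on their centre line; the grasp point (between the pads) lies 19 mm behind it; z points along the fingers, y is the line along which they close (so a half turn about z gives the same grasp; the last joint's range is limited). The gripper opens to 85 mm and grips with 20 to 120 N. Pads are 22 mm wide; open, the fingers measure 114 mm over their backs; the gripper's body (76 mm by 85 mm) begins 54 mm behind the grasp point. The pads swing forward as they close: fully open they stand 13 mm farther back than shut.
Start: joints at [1.179, 0.353, 1.633, -0, 1.155, -0.002], TCP at [237.501, 578.119, 231.281] pointing down, gripper open.
Joint ranges: [-2.63, 2.63], [-0.92, 2.1], [0.06, 2.66], [-1.3, 4.44], [0, 2.69], [-3.02, 3.02]. Speed limits (rad/s): [2.22, 2.22, 2.79, 3.14, 3.14, 3.14].

## Interface

Orientations are given as [roll, pitch, yaw] about the fixed x, y, z axes, in that order (R = Rz(yaw) Ry(pitch) Rx(roll)).
In Python, from rig import status, optics, ticket gives the robot as it stands.
- The arm moves only by the tool send_rows, never from a script. Its argument "moves" is a list of rows, each a list of 7 numbers: the shift along the world's x, y, z in cm, then the turn, a rotation vector about the world's x, y, z in rad, then the finger opening in cm, from 0 to 8.54. In form: [[x, y, z, ax, ay, az, claw], ...]. A call has 1 to 12 rows; each row is the pose to reach, as a shift and turn from the pose commanded when the call began; what a row does not reach only later rows make up. A row lasts 1/10 s, in which the tool goes at most 50 mm and 8.59 degrees, less where a joint would pass 70% of its speed; a pose out of reach is approached as far as the arm can. A call with a gripper value outside its range is refused whole. The fingers move at their own pace and stop on an object; "force" is the grip in N (left out, the last holds). Time passes only in rows, so rows that repeat a pose let the fingers close. It gives the time, the measured TCP pose, the force, the opening and the grip force at its end, in the units of the state.
- status.state(): the state, without advancing time (a new reading comes with each control period).
- optics.capture(name): name is "scene" or "top" or "wrist"; returns the picture (384x512x3 uint8, red, green, blue); there is no depth.
- optics.calibration(name): a dict with "camera_matrix" (3x3 intrinsics, pixels), "R" (3x3) and "t" (3): a world point X has camera coordinates R X + t; the wrist camera has in their place "tool_from_camera" (4x4, takes a point from camera to tool coordinates, whose origin is the TCP and whose axes are the flange's). Camera axes: x right, y down, z forward; pixel columns grow to the right and rows downward; lengths in mm; the calibration is good to about 2 mm. A picture is of the moment at which its call begins: read the wrist's pose just before it. calibration takes no time and is no camera call.
- ticket.hand_in(): hands the job in; it is judged then, once.
Trained networks look in the newest picture that a camera, given by its name, has taken for a name from the list of things; names that differ only in an ending like _2 or _b are one class to them, and where a whole thing is asked for, a point or a joint stands for the part that bears it (a point fixed in the world has none). Each returns a list of dicts, best first, with "confidence" (0 to 1); they miss things now and then, are a little off and sometimes report something else, mostly with a low value. They report only what shows in the picture. A call takes as long as a camera call.
- optics.cut_out(camera, thing): "mask" (384x512 bool, what is visible of it) and "rect" ([left, top, right, bottom] in pixels, round what is visible of it).
- optics.pinpoint(camera, thing): "at" ([column, row] in pixels: a listed point, or the origin of a listed thing).
The state is a dict: "time": time; "joints": joint angles; "qd": joint speeds; "effort": joint torques, N m; "tool_pos": TCP position; "tcp_rot": TCP orientation; "force": force on the tool from outside, world axes, zero at the start; "moment": the same for the moment, N m; "width": finger opening in mm; "gripper_force": force on a finger pad.
Only numpy, scipy, OpenCV 4.12 (cv2) and the standard library are available. Lean on these libraries where they do the work, as an engineer would, in place of code of your own. Each camera call takes 0.05 s, during which the arm holds its last target. There are 200 camera calls.

## Task

Get the checkout tablet ready for customers: while it still leans in its white charging cradle, swing the kickstand on its back fully out, then draw the tablet out and gently stand it on the low wooden board, leaning back on its bottom edge and kickstand. It should stand in the middle of the board, with its bottom edge and the foot of the kickstand both on it, square to it, with the screen facing away from you; let go of it and leave the pen cup, the tape roll and the mouse where they are.

Things in the scene. Friction and masses are not known exactly. Their poses are not given: they have to be found in the camera images.
- cradle: White fixed cradle, 120 mm wide; origin on the table under its seat's middle, +x away from the robot. The seat (30 mm up) is tipped: the loose tablet in it leans 25 deg from vertical, top to +x, screen on a back rest 100 mm tall. Two lips 8 mm high, 18 mm wide, 4 mm in front of the tablet's back, 50 mm either side of the middle: draw the tablet out 20 mm along its length before moving it off.
- tablet: Black tablet, hard case, 130 wide x 180 tall x 14 mm thick, 0.4 to 0.65 kg. Origin at the middle of its bottom end (mid thickness); z up along it, +x out of the screen, y across; back face at x = -7 mm. It starts with its back to the robot. Its upper 80 mm stand free of the cradle; the top edge can be pinched across the thickness.
- kickstand (a joint): Hinge of the kickstand on the tablet's back, rad: 0 folded, 0.80 fully out at its stop. Friction (0.03 N m) holds it where it is left. A firm grasp should turn with the leg along its arc, or the tablet is lifted out of the cradle. Axis: the tablet's y through hinge. Opening swings the foot away from the back and upwards (a positive turn about the tablet's y).
- hinge (a point): Middle of the kickstand's hinge axis: 10 mm behind the back face, 115 mm above the bottom end, mid width (tablet frame x = -17 mm, z = 115 mm). Its axes are the tablet's. Hinge cheeks stand 19 to 29 mm either side of it.
- foot (a point): Middle of the leg's end, 108 mm from the hinge axis; z towards the hinge. Aluminium leg 30 wide, 9 mm thick; its last 30 mm are a grey foot block 40 wide (along y), 16 mm thick, 5 to 21 mm off the back when folded; pinch its sides. Fully out, the tablet stands leaning back about 24 deg on its bottom back edge and the foot's end, 92 mm apart.
- top_edge (a point): Middle of the tablet's top end, 180 mm above its bottom end; axes are the tablet's.
- board: Low fixed board of light wood, 170 x 210 x 38 mm (top 38 mm up), on the table. Origin at the middle of its underside, z up, +x (the 170 mm side) roughly away from the robot: the screen shall face +x.
- pen_cup: Bystander: clear tumbler with pens, 78 mm across, 127 mm tall, behind the work. Origin at the middle of its underside.
- tape_roll: Bystander: roll of grey tape lying flat, 97 mm across, 48 mm tall, near the robot. Origin at the middle of its underside.
- mouse: Bystander: black computer mouse, 114 x 62 x 46 mm, near the robot on its right. Origin at the middle of its underside.

How it is judged:
By the outcome, as a careful person would: the job done as asked, in the order asked, and still so for the second after the job is handed in, with the robot touching nothing.
It also fails if it takes over 64 s, if anything falls off the work surface, if the arm or the gripper's body presses on something with over 40 N, if the wrist force passes 120 N, or if a joint passes its speed limit or range.

## Working session

There is one attempt and no reset: what is moved stays moved. The work goes in short steps, Python scripts to look and compute and a tool call to move; the robot and the scene stay as the last step left them, time stands still between calls to the robot, and variables do not carry over. Pictures are saved under pics/ and viewed, at most 10 in all, crops included, and the job is handed in when it is done.

Besides the shell and the picture viewer there is one more tool, called after "Call:" as name(argument=value, ...), one argument or row to a line, values as JSON. send_rows: Moves the arm, as the interface text tells. Its arguments: {"type":"object","properties":{"moves":{"type":"array"},"force":{"type":"number"}},"required":["moves"]}

```bash
mkdir -p pics; ls
cat > h.py <<'E'
import numpy as np, cv2
from rig import status, optics, ticket
from scipy.spatial.transform import Rotation as Ro
def cam(n):
    c=optics.calibration(n); K=np.array(c["camera_matrix"])
    if "R" in c: return K,np.array(c["R"]),np.array(c["t"]).ravel()
    s=status.state(); T=np.eye(4); T[:3,:3]=Ro.from_euler('xyz',s["tcp_rot"]).as_matrix(); T[:3,3]=s["tool_pos"]
    M=np.linalg.inv(T@np.array(c["tool_from_camera"])); return K,M[:3,:3],M[:3,3]
def proj(n,P):
    K,R,t=cam(n); q=(np.atleast_2d(P)@R.T+t)@K.T; return q[:,:2]/q[:,2:]
def atz(n,uv,z):
    K,R,t=cam(n); d=R.T@np.linalg.solve(K,[*uv,1]); o=-R.T@t; return o+d*(z-o[2])/d[2]
def tri(obs):
    A=[];b=[]
    for n,uv in obs:
        K,R,t=cam(n); d=R.T@np.linalg.solve(K,[*uv,1]); d/=np.linalg.norm(d); P=np.eye(3)-np.outer(d,d); A.append(P); b.append(P@(-R.T@t))
    A=np.array(A);b=np.array(b); x=np.linalg.solve(A.sum(0),b.sum(0)); return x,[np.linalg.norm(a@x-c) for a,c in zip(A,b)]
def save(n,name):
    im=optics.capture(n); cv2.imwrite(f'pics/{name}.png',im[:,:,::-1]); return im
E
python3 - <<'E'
from h import *
s=status.state(); print(s)
a=save('scene','s0'); b=save('top','t0')
cv2.imwrite('pics/both.png',cv2.resize(np.vstack([a,b])[:,:,::-1],(400,600)))
for n in ['scene','top']:
    for th in ['cradle','tablet','hinge','foot','top_edge','board','pen_cup','tape_roll','mouse']:
        r=optics.pinpoint(n,th); print(n,th,[(np.round(q['at'],1).tolist(),round(q['confidence'],2)) for q in r[:2]])
for n in ['scene','top']:
    K,R,t=cam(n); print(n,-R.T@t,R[2],K[0,0])
E
```

```text
pics
{'time': 0.0, 'joints': array([ 1.17862699e+00,  3.53640916e-01,  1.63413148e+00,  2.10679347e-05,
        1.15517199e+00, -2.38473494e-03]), 'qd': array([-0.00113353,  0.00153422, -0.00018459, -0.00087788, -0.00187158,
       -0.00097094]), 'effort': array([-1.22715701e-03, -6.05254126e+01, -3.42060256e+01, -1.13157630e-04,
        9.48703353e-03, -8.67748156e-06]), 'tool_pos': array([237.30076198, 577.6961987 , 230.56732035]), 'tcp_rot': array([-3.14024097e+00, -2.24862582e-05,  2.75179951e+00]), 'force': array([ 0.30031271, -0.74025147,  0.65361162]), 'moment': array([ 0.00160069, -0.01071591,  0.00825555]), 'gripper_force': 0.0, 'width': 85.22199476957464}
scene cradle [([207.0, 196.5], 0.59), ([205.8, 187.3], 0.15)]
scene tablet [([202.0, 190.9], 0.77), ([204.9, 198.1], 0.54)]
scene hinge [([212.0, 153.5], 0.89)]
scene foot [([201.8, 185.3], 0.71)]
scene top_edge [([279.2, 202.5], 0.66), ([223.7, 133.2], 0.63)]
scene board [([280.8, 254.9], 0.79)]
scene pen_cup [([277.2, 200.0], 0.73)]
scene tape_roll [([195.2, 238.0], 0.81), ([212.6, 152.4], 0.64)]
scene mouse [([191.8, 239.8], 0.67), ([246.8, 322.8], 0.6)]
top cradle [([190.7, 198.0], 0.46)]
top tablet [([230.6, 152.1], 0.73), ([188.5, 193.8], 0.69)]
top hinge [([181.3, 177.2], 0.72)]
top foot [([189.5, 199.6], 0.78)]
top top_edge [([172.2, 159.1], 0.86)]
top board [([293.2, 190.9], 0.58), ([180.1, 178.0], 0.37)]
top pen_cup [([229.6, 152.2], 0.86)]
top tape_roll [([237.1, 240.1], 0.54)]
top mouse [([337.0, 253.7], 0.87)]
scene [ -96.87018299 -862.53544606  737.81967918] [ 0.51062072  0.68345158 -0.52168996] 459.54701556098183
top [ 284.14367956  -27.35519661 1187.0337299 ] [ 0.21846678 -0.01238408 -0.9757658 ] 349.7133329280584
```

View pics/s0.png

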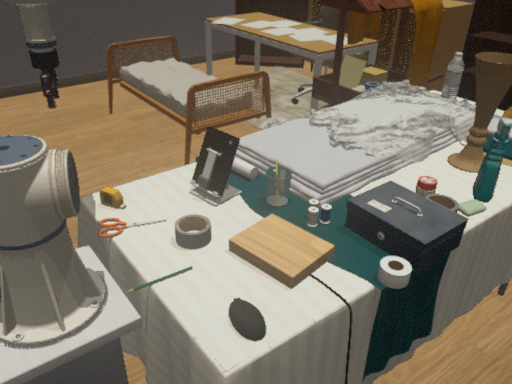

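View pics/t0.png

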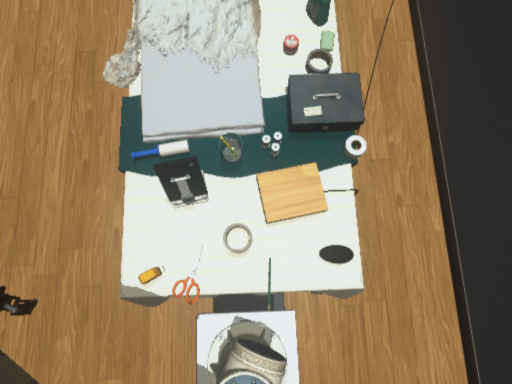

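Run:
```python
from h import *
T=dict(tablet=[(202,190.9),(188.5,193.8)],hinge=[(212,153.5),(181.3,177.2)],foot=[(201.8,185.3),(189.5,199.6)],top_edge=[(223.7,133.2),(172.2,159.1)],board=[(280.8,254.9),(293.2,190.9)],cradle=[(207,196.5),(190.7,198)],pen_cup=[(277.2,200),(229.6,152.2)],tape_roll=[(195.2,238),(237.1,240.1)],mouse=[(246.8,322.8),(337,253.7)])
for k,(a,b) in T.items():
    x,e=tri([('scene',a),('top',b)]); print(k,x.round(1),np.round(e,1))
for n in ['scene','top']:
    optics.capture(n)
    r=optics.cut_out(n,'board')
    for q in r[:1]:
        m=q['mask'].astype(np.uint8); c=max(cv2.findContours(m,0,2)[0],key=cv2.contourArea); h=cv2.convexHull(c); print(n,q['confidence'],q['rect'],cv2.approxPolyDP(h,3,True)[:,0].tolist())
```

```text
tablet [532.2 184.7  17.7] [10. 10.]
hinge [565.3 183.9 135. ] [4.2 4.2]
foot [514.3 172.1  47.6] [0.7 0.7]
top_edge [614.  200.5 181.3] [0.2 0.2]
board [ 5.377e+02 -1.774e+02 -4.000e-01] [5.1 5.1]
cradle [5.310e+02 1.754e+02 3.000e-01] [1. 1.]
pen_cup [694.4  36.5  -1.5] [2.6 2.6]
tape_roll [385.8  16.5  -0.7] [7. 7.]
mouse [ 322.1 -312.5    3.4] [0.4 0.4]
scene 0.97 [228.7, 217.0, 335.5, 288.3] [[229, 240], [275, 215], [333, 245], [333, 251], [321, 266], [290, 287], [232, 252]]
top 0.64 [256.5, 160.5, 328.7, 225.8] [[315, 162], [327, 210], [266, 223], [256, 175]]
```

The scene view shows the tablet in its cradle, leaning away with its back to the robot (about px 212,165). The board is at about (281,245). The top view agrees: tablet at (182,180), board at (292,192). Next I'll plan a wrist view.

```bash
cat >> h.py <<'E'
def Rt(yaw,lean): return Ro.from_euler('z',yaw)*Ro.from_euler('y',lean)   # lean>0: top to +x
E
python3 - <<'E'
from h import *
c=optics.calibration('wrist'); print(np.array(c['tool_from_camera']).round(3), np.array(c['camera_matrix']).round(0))
for uv in [[315,162],[327,210],[266,223],[256,175]]: print(atz('top',uv,38).round(0),atz('top',uv,0).round(0))
print('scene')
for uv in [[229,240],[275,215],[333,245],[290,278]]: print(atz('scene',uv,38).round(0))
# tablet corners from masks
for n in ['scene','top']:
    optics.capture(n)
    for th in ['tablet','cradle','hinge']:
      for q in optics.cut_out(n,th)[:1]:
        m=q['mask'].astype(np.uint8); cc=max(cv2.findContours(m,0,2)[0],key=cv2.contourArea); h=cv2.convexHull(cc); print(n,th,round(q['confidence'],2),cv2.approxPolyDP(h,2,True)[:,0].tolist())
# predicted corners with guess
R=Rt(0.28,np.radians(25)); b=np.array([531,175,30.])
P=np.array([[x,y,z] for z in(0,180) for y in(65,-65) for x in (-7,7)])
for n in ['scene','top']: print(n,proj(n,b+R.apply(P)).round(0).tolist(), proj(n,b+R.apply([[-17,0,115],[-20,0,7],[0,0,180]])).round(1).tolist())
E
```

```text
[[-1.00000e-03 -9.55000e-01 -2.97000e-01  7.60220e+01]
 [ 1.00000e+00 -1.00000e-03  1.00000e-03 -8.43000e-01]
 [-1.00000e-03 -2.97000e-01  9.55000e-01 -1.43324e+02]
 [ 0.00000e+00  0.00000e+00  0.00000e+00  1.00000e+00]] [[298.   0. 255.]
 [  0. 298. 196.]
 [  0.   0.   1.]]
[ 633. -256.   38.] [ 644. -264.    0.]
[ 465. -284.   38.] [ 471. -292.    0.]
[429. -79.  38.] [434. -80.   0.]
[594. -52.  38.] [604. -53.   0.]
scene
[432. -89.  38.]
[600. -69.  38.]
[ 631. -258.   38.]
[ 463. -288.   38.]
scene tablet 0.84 [[208, 127], [239, 139], [222, 195], [200, 186], [193, 179]]
scene cradle 0.88 [[192, 181], [228, 184], [240, 192], [218, 205], [213, 205], [191, 193]]
scene hinge 0.81 [[209, 127], [223, 131], [240, 141], [222, 195], [196, 185], [192, 180]]
top tablet 0.6 [[194, 156], [206, 193], [189, 202], [170, 201], [153, 165]]
top cradle 0.68 [[207, 197], [205, 201], [184, 206], [174, 204], [198, 196]]
top hinge 0.81 [[194, 157], [206, 193], [187, 202], [169, 200], [160, 185], [154, 165]]
scene [[189.0, 182.0], [192.0, 182.0], [221.0, 195.0], [224.0, 195.0], [204.0, 125.0], [207.0, 126.0], [237.0, 136.0], [240.0, 137.0]] [[212.6, 151.4], [202.9, 186.0], [221.6, 130.8]]
top [[171.0, 203.0], [171.0, 200.0], [208.0, 192.0], [208.0, 189.0], [152.0, 169.0], [151.0, 166.0], [194.0, 156.0], [193.0, 153.0]] [[180.2, 178.6], [189.9, 199.3], [172.8, 161.0]]
```

```bash
cat >> h.py <<'E'
L25=np.radians(25)
def toolR(yaw,dn):  # camera above; tool z pointing dn rad below horizontal along yaw
    z=[np.cos(dn),0,-np.sin(dn)]; x=[np.sin(dn),0,np.cos(dn)]; y=[0,-1,0]
    return Ro.from_euler('z',yaw)*Ro.from_matrix(np.array([x,y,z]).T)
def delta(p,R,s=None):
    s=s or status.state(); R0=Ro.from_euler('xyz',s['tcp_rot'])
    print('cm',((np.array(p)-s['tool_pos'])/10).round(2),'rv',(R*R0.inv()).as_rotvec().round(3))
E
python3 - <<'E'
from h import *
b=np.array([531,175,30.]); R=Rt(.28,L25)
g=b+R.apply([-20,0,24]); T=toolR(.28,np.radians(35)); z=T.apply([0,0,1])
print(g,z); delta(g-z*110,T)
E
```

```text
[523.32758934 172.79376513  60.20375212] [ 0.78725053  0.22637729 -0.57357644]
cm [ 19.92 -43.03 -10.8 ] rv [ 1.229 -0.068 -2.233]
```

Call:
send_rows(
  moves=[
    [2, -5, 3, 0.12, -0.007, -0.22, 8.5],
    [5, -10, 4, 0.24, -0.013, -0.44, 8.5],
    [8, -16, 4, 0.36, -0.02, -0.66, 8.5],
    [11, -24, 4, 0.48, -0.026, -0.88, 8.5],
    [13, -30, 4, 0.6, -0.033, -1.1, 8.5],
    [15, -34, 2, 0.72, -0.04, -1.32, 8.5],
    [17, -38, 0, 0.84, -0.046, -1.54, 8.5],
    [18, -40, -2, 0.96, -0.053, -1.76, 8.5],
    [19, -42, -4, 1.08, -0.06, -1.98, 8.5],
    [19.9, -43, -6, 1.229, -0.068, -2.233, 6.5],
    [19.9, -43, -9, 1.229, -0.068, -2.233, 6.5],
    [19.9, -43, -10.8, 1.229, -0.068, -2.233, 6.5],
  ],
)

```text
time: 2.8
tool_pos: [434.5, 159.5, 147.5]
tcp_rot: [2.759, -0.627, 1.43]
force: [0.1, 1.2, 0.7]
width: 65.0
gripper_force: 0.0
```

Run:
```python
from h import *
b=np.array([531,175,30.]); R=Rt(.28,L25)
g=b+R.apply([-20,0,24]); T=toolR(.28,np.radians(35)); z=T.apply([0,0,1])
s=status.state(); print(s['time'],s['joints'].round(2),s['tool_pos']); delta(g-z*110,T)
```

```text
2.8 [-0.03  0.13  2.46  1.52  0.52 -1.14] [434.52716234 159.54623619 147.53022218]
cm [ 0.22 -1.17 -2.42] rv [ 0.437 -0.013 -0.858]
```

Call:
send_rows(
  moves=[
    [0.2, -1.2, -2.4, 0.437, -0.013, -0.858, 6.5],
    [0.2, -1.2, -2.4, 0.437, -0.013, -0.858, 6.5],
    [0.2, -1.2, -2.4, 0.437, -0.013, -0.858, 6.5],
    [0.2, -1.2, -2.4, 0.437, -0.013, -0.858, 6.5],
    [0.2, -1.2, -2.4, 0.437, -0.013, -0.858, 6.5],
    [0.2, -1.2, -2.4, 0.437, -0.013, -0.858, 6.5],
    [0.2, -1.2, -2.4, 0.437, -0.013, -0.858, 6.5],
    [0.2, -1.2, -2.4, 0.437, -0.013, -0.858, 6.5],
    [0.2, -1.2, -2.4, 0.437, -0.013, -0.858, 6.5],
  ],
)

```text
time: 3.7
tool_pos: [454.0, 159.4, 127.0]
tcp_rot: [3.14, -0.948, 0.287]
force: [-0.4, 1.5, -0.3]
width: 64.9
gripper_force: 0.0
```

Run:
```python
from h import *
b=np.array([531,175,30.]); R=Rt(.28,L25)
g=b+R.apply([-20,0,24]); T=toolR(.28,np.radians(35)); z=T.apply([0,0,1])
s=status.state(); print(s['time'],s['joints'].round(2),s['tool_pos']); delta(g-z*110,T)
im=save('wrist','w1').copy()
for th in ['hinge','foot','top_edge','tablet','cradle']:
    r=optics.pinpoint('wrist',th); print(th,[(np.round(q['at'],1).tolist(),round(q['confidence'],2)) for q in r[:2]])
P=np.array([[-7,y,z] for z in(0,180) for y in(65,-65)]+[[-17,0,115],[-20,0,7],[0,0,180],[0,0,0],[-28,20,7],[-28,-20,7],[-28,20,37],[-28,-20,37]])
pp=proj('wrist',b+R.apply(P)); print(pp.round(0).tolist())
for u in pp: cv2.circle(im,tuple(int(v) for v in u),3,(255,0,0),1)
cv2.imwrite('pics/w1o.png',im[:,:,::-1])
```

```text
3.7 [ 0.4   0.36  2.66  3.27  0.83 -1.59] [454.00018657 159.37335697 126.96805959]
cm [-1.73 -1.15 -0.37] rv [ 0.004 -0.012 -0.005]
hinge [([262.8, 98.8], 0.59)]
foot [([257.2, 227.5], 0.9), ([255.8, 238.2], 0.49)]
top_edge []
tablet [([257.5, 223.4], 0.71)]
cradle [([257.9, 236.3], 0.95)]
[[189.0, 227.0], [328.0, 228.0], [161.0, -3.0], [360.0, -3.0], [260.0, 103.0], [258.0, 229.0], [260.0, -2.0], [258.0, 223.0], [235.0, 234.0], [282.0, 234.0], [234.0, 204.0], [283.0, 204.0]]
```

View pics/w1o.png

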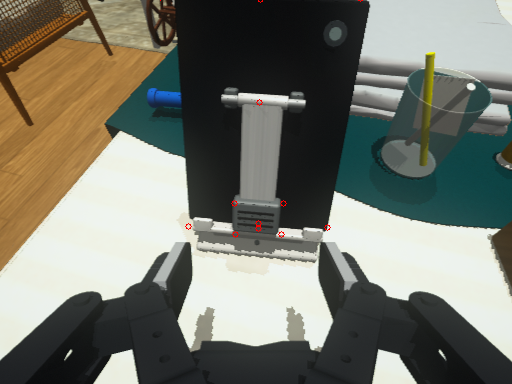

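Overlay of the predicted points on the wrist view: the foot block (px ~257,216) and hinge (~264,102) match to a few pixels, but the top is about 10 px off. I'll zoom in to refine.

Run:
```python
import cv2
im=cv2.imread('pics/w1.png')[0:270,160:380]
cv2.imwrite('pics/w1c.png',cv2.resize(im,None,fx=2.2,fy=2.2,interpolation=cv2.INTER_CUBIC))
g=cv2.cvtColor(cv2.imread('pics/w1.png'),6).astype(int)
for r in (10,60,130,180,205):
    d=abs(g[r,1:]-g[r,:-1]); print(r,[(c,int(d[c])) for c in range(165,380) if d[c]>22])
```

```text
10 [(368, 141), (369, 35)]
60 [(358, 98), (359, 29)]
130 [(240, 66), (241, 31), (280, 50), (281, 44)]
180 [(185, 66), (186, 112), (239, 71), (240, 31), (275, 36), (276, 49)]
205 [(187, 75), (188, 116), (264, 35), (277, 30), (278, 26), (279, 40), (280, 34), (330, 118), (331, 76), (368, 69), (369, 85)]
```

View pics/w1c.png

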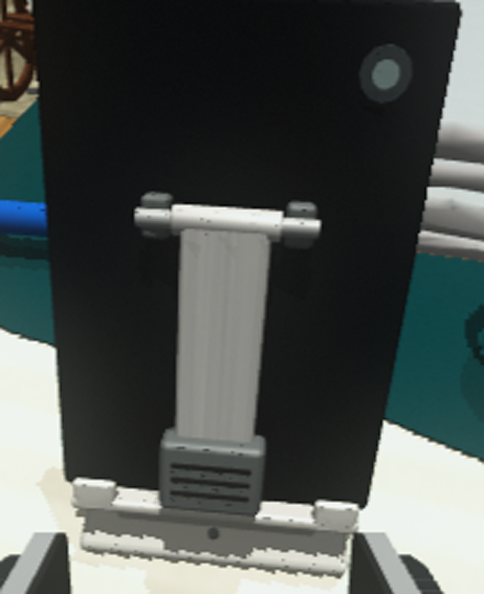

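Run:
```python
from h import *
from scipy.optimize import least_squares as ls
P=np.array([[-17,0,115],[-28,20,37],[-28,-20,37],[-28,20,7],[-28,-20,7],[-7,-65,180],[-7,65,0],[-7,-65,0]])
U=np.array([[263.2,100.5],[233.8,199],[280,198.8],[232.9,231],[279.2,233.4],[369.3,1],[190,219],[327,231]])
E=[(65,[[177.3,0],[185.6,180],[187.6,205]]),(-65,[[368.6,10],[358.6,60],[330.6,205]])]
Us=np.array([[212.,153.5],[201.8,185.3],[223.7,133.2]]);Ut=np.array([[181.3,177.2],[189.5,199.6],[172.2,159.1]]);Q=np.array([[-17,0,115],[-21,0,7],[0,0,180.]])
def f(p,full=1):
    R=Rt(p[3],p[4]); b=p[:3]; r=list(((proj('wrist',b+R.apply(P))-U)).ravel())
    for y,pts in E:
        a,c=proj('wrist',b+R.apply([[-7,y,0],[-7,y,180]])); n=np.array([-(c-a)[1],(c-a)[0]]); n/=np.linalg.norm(n); r+=[n@(np.array(u)-a) for u in pts]
    r+=list((proj('scene',b+R.apply(Q))-Us).ravel()*.7)+list((proj('top',b+R.apply(Q))-Ut).ravel()*.7)
    r+=[(np.degrees(p[4])-25)/1.5]
    return np.array(r)
s=ls(f,[531,175,30,.28,L25],loss='soft_l1',x_scale=[10,10,10,.1,.1]); p=s.x; print(p.round(3),np.degrees(p[4])); print(f(p).round(1))
```

```text
[5.33245e+02 1.76038e+02 2.95400e+01 1.83000e-01 4.52000e-01] 25.92376768498461
[ 0.4 -0.1 -0.7 -0.2  1.5  4.  -0.3 -1.7 -0.7 -0.1  0.2  0.2 -0.7  0.2
 -0.2  0.2  1.9 -1.2 -0.8  0.7 -0.  -1.   1.6 -1.4  0.7  0.2  0.6 -1.2
 -0.3  0.  -0.2 -0.4  1.9 -0.1  0.6]
```

```bash
cat >> h.py <<'E'
B=np.array([533.2,176,29.5]); YT=.183; RT=Rt(YT,L25)
E
python3 - <<'E'
from h import *
T=toolR(YT,np.radians(35)); z=T.apply([0,0,1]); g=B+RT.apply([-11,0,20.5]); print(g,z)
delta(g-z*50,T); delta(g,T)
E
```

```text
[531.91609124 175.76238627  52.72811051] [ 0.80547399  0.14906953 -0.57357644]
cm [ 3.7   1.17 -4.6 ] rv [ 0.005 -0.011 -0.101]
cm [ 7.73  1.92 -7.47] rv [ 0.005 -0.011 -0.101]
```

Call:
send_rows(
  moves=[
    [1.2, 0.4, -1.5, 0.005, -0.011, -0.1, 6],
    [2.4, 0.8, -3, 0.005, -0.011, -0.1, 6],
    [3.7, 1.2, -4.6, 0.005, -0.011, -0.1, 6],
    [3.7, 1.2, -4.6, 0.005, -0.011, -0.1, 6],
  ],
)

```text
time: 4.4
tool_pos: [492.6, 169.3, 79.9]
tcp_rot: [-3.141, -0.959, 0.184]
force: [-0.4, 0.4, -0.3]
width: 60.1
gripper_force: 0.0
```

Run:
```python
from h import *
T=toolR(YT,np.radians(35)); g=B+RT.apply([-11,0,20.5]); s=status.state(); print(s['joints'].round(2))
delta(g,T)
```

```text
[ 0.49  0.58  2.57  3.45  0.97 -1.57]
cm [ 3.93  0.65 -2.72] rv [ 0.    -0.001 -0.001]
```

Call:
send_rows(
  moves=[
    [1, 0.17, -0.7, 0, 0, 0, 6],
    [2, 0.33, -1.4, 0, 0, 0, 6],
    [3, 0.5, -2.1, 0, 0, 0, 6],
    [3.5, 0.6, -2.45, 0, 0, 0, 6],
    [3.9, 0.65, -2.7, 0, 0, 0, 6],
    [3.9, 0.65, -2.7, 0, 0, 0, 6],
  ],
)

```text
time: 5.0
tool_pos: [530.7, 175.8, 54.1]
tcp_rot: [-3.141, -0.96, 0.184]
force: [-0.1, -0.1, -0.3]
width: 59.8
gripper_force: 0.0
```

Run:
```python
from h import *
im=save('wrist','w2')
T=toolR(YT,np.radians(35)); g=B+RT.apply([-11,0,20.5]); delta(g,T)
```

```text
cm [ 0.17 -0.   -0.14] rv [-0.    -0.001 -0.001]
```

View pics/w2.png

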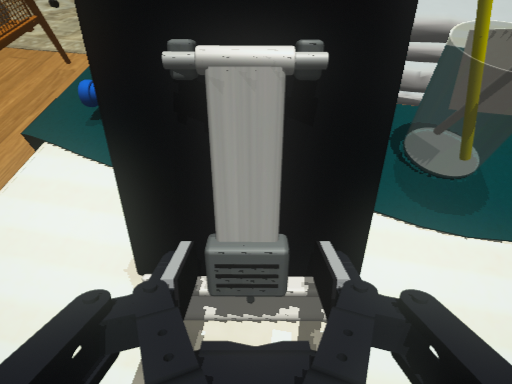

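The foot block (px 205-288, rows 237-297) sits between the pads, but its centre is at column 247 and the fingers' centre is at 256. I'll shift about 4 mm to +y and close.

Call:
send_rows(
  moves=[
    [0.05, 0.39, -0.1, 0, 0, 0, 6],
    [0.05, 0.39, -0.1, 0, 0, 0, 6],
    [0.05, 0.39, -0.1, 0, 0, 0, 3],
    [0.05, 0.39, -0.1, 0, 0, 0, 3],
    [0.05, 0.39, -0.1, 0, 0, 0, 3],
    [0.05, 0.39, -0.1, 0, 0, 0, 3],
    [0.05, 0.39, -0.1, 0, 0, 0, 3],
    [0.05, 0.39, -0.1, 0, 0, 0, 3],
  ],
  force=35,
)

```text
time: 5.85
tool_pos: [530.8, 179.9, 53.2]
tcp_rot: [-3.141, -0.96, 0.184]
force: [-1.0, 2.0, 0.9]
width: 39.5
gripper_force: 40.4
```

```bash
cat > arc.py <<'E'
from h import *
B2=B+np.array([-.7,3.9,0])
s=status.state(); H=B2+RT.apply([-17,0,115]); ax=RT.apply([0,1,0])
print(s['force'],s['moment'],s['width'],s['gripper_force'],'hinge',H)
r=s['tool_pos']-H; print('in tablet',RT.inv().apply(r))
for th in np.linspace(.08,.84,12):
    print(th.round(3),((Ro.from_rotvec(ax*th).apply(r)-r)/10).round(2),(ax*th).round(3))
E
python3 arc.py
```

```text
[-1.00896141  2.01128868  0.86889907] [-0.02161273  0.24572191  0.20453437] 39.492128389466 40.42950510978699 hinge [565.13960241 185.94062982 140.90990596]
in tablet [  5.41803001   0.275258   -94.19581421]
0.08 [-0.68 -0.13  0.31] [-0.015  0.079  0.   ]
0.149 [-1.24 -0.23  0.62] [-0.027  0.147  0.   ]
0.218 [-1.78 -0.33  0.96] [-0.04   0.215  0.   ]
0.287 [-2.3  -0.43  1.35] [-0.052  0.282  0.   ]
0.356 [-2.79 -0.52  1.77] [-0.065  0.35   0.   ]
0.425 [-3.25 -0.6   2.22] [-0.077  0.418  0.   ]
0.495 [-3.68 -0.68  2.71] [-0.09   0.486  0.   ]
0.564 [-4.07 -0.75  3.22] [-0.103  0.554  0.   ]
0.633 [-4.43 -0.82  3.76] [-0.115  0.622  0.   ]
0.702 [-4.75 -0.88  4.32] [-0.128  0.69   0.   ]
0.771 [-5.04 -0.93  4.91] [-0.14   0.758  0.   ]
0.84 [-5.28 -0.98  5.51] [-0.153  0.826  0.   ]
```

Call:
send_rows(
  moves=[
    [-0.34, -0.06, 0.15, -0.007, 0.039, 0, 3],
    [-0.68, -0.13, 0.31, -0.015, 0.079, 0, 3],
    [-0.96, -0.18, 0.46, -0.021, 0.113, 0, 3],
    [-1.24, -0.23, 0.62, -0.027, 0.147, 0, 3],
    [-1.51, -0.28, 0.79, -0.034, 0.181, 0, 3],
    [-1.78, -0.33, 0.96, -0.04, 0.215, 0, 3],
    [-2.04, -0.38, 1.15, -0.046, 0.249, 0, 3],
    [-2.3, -0.43, 1.35, -0.052, 0.282, 0, 3],
    [-2.55, -0.48, 1.56, -0.058, 0.316, 0, 3],
    [-2.79, -0.52, 1.77, -0.065, 0.35, 0, 3],
    [-3.02, -0.56, 1.99, -0.071, 0.384, 0, 3],
    [-3.25, -0.6, 2.22, -0.077, 0.418, 0, 3],
  ],
)

```text
time: 7.05
tool_pos: [499.1, 173.0, 74.4]
tcp_rot: [3.14, -0.548, 0.183]
force: [-0.1, 1.5, -0.8]
width: 39.1
gripper_force: 40.2
```

Run:
```python
from h import *
s=status.state(); print(s['force'],s['moment'],s['joints'].round(2))
r0=np.array([530.8,179.9,53.2]); print((s['tool_pos']-r0)/10,(Ro.from_euler('xyz',s['tcp_rot'])*Ro.from_euler('xyz',[-3.141,-.96,.184]).inv()).as_rotvec())
save('scene','s1')
for th in ['foot','hinge','top_edge']:print(th,[(np.round(q['at'],1).tolist(),round(q['confidence'],2)) for q in optics.pinpoint('scene',th)[:2]])
```

```text
[-0.08532808  1.49472797 -0.83451577] [0.545237   0.26322607 0.35765354] [ 0.41  0.32  2.35  4.23  0.13 -2.47]
[-3.16539944 -0.69253267  2.11563489] [-0.07679213  0.40524474 -0.0019887 ]
foot [([192.0, 182.6], 0.64)]
hinge [([210.8, 155.1], 0.58)]
top_edge [([222.9, 129.7], 0.74)]
```

The wrist is close to its singularity (j5 0.13, j4 4.23), so I shouldn't swing further in this grasp. Hinge friction will hold the leg where it is. I'll release it, bring the wrist round to its other branch, and regrasp with a steeper tool.

Run:
```python
from h import *
T1=toolR(YT,np.radians(58)); z=T1.apply([0,0,1]); s=status.state()
print(z); delta(s['tool_pos']-z*80,toolR(YT,np.radians(38)))
h=np.array([np.cos(YT),np.sin(YT),0])
T2=Ro.from_rotvec(.65*h)*toolR(YT,np.radians(62)); T3=toolR(YT,np.radians(80))
print((T2*toolR(YT,np.radians(38)).inv()).as_rotvec().round(3),(T3*T2.inv()).as_rotvec().round(3))
```

```text
[ 0.52107077  0.09643486 -0.8480481 ]
cm [-4.17 -0.77  6.78] rv [ 0.067 -0.352  0.002]
[0.556 0.514 0.136] [-0.689  0.181  0.102]
```

Call:
send_rows(
  moves=[
    [0, 0, 0, 0, 0, 0, 6],
    [0, 0, 0, 0, 0, 0, 6],
    [0, 0, 0, 0, 0, 0, 6],
    [-1, -0.2, 1.7, 0, 0, 0, 6],
    [-2, -0.4, 3.4, 0, 0, 0, 6],
    [-3, -0.6, 5, 0, -0.06, 0, 6],
    [-4, -0.7, 7, 0.03, -0.15, 0, 6],
    [-3, -0.7, 9, 0.05, -0.25, 0, 6],
    [-2, -0.7, 11, 0.067, -0.352, 0.002, 6],
    [-2, -0.7, 12, 0.067, -0.352, 0.002, 6],
    [-2, -0.7, 12, 0.067, -0.352, 0.002, 6],
  ],
)

```text
time: 8.35
tool_pos: [478.9, 165.4, 194.7]
tcp_rot: [3.14, -0.909, 0.185]
force: [0.2, -0.1, 0.4]
width: 59.8
gripper_force: 0.0
```

Run:
```python
from h import *
s=status.state(); print(s['joints'].round(2))
h=np.array([np.cos(YT),np.sin(YT),0])
T2=Ro.from_rotvec(.65*h)*toolR(YT,np.radians(62)); delta([480,170,190],T2)
```

```text
[ 0.49  0.07  2.53  3.77  0.42 -1.96]
cm [ 0.11  0.46 -0.47] rv [0.556 0.515 0.135]
```

Call:
send_rows(
  moves=[
    [0, 0, 0, 0.14, 0.03, 0.03, 6],
    [0, 0, 0, 0.28, 0.1, 0.06, 6],
    [0, 0, 0, 0.42, 0.2, 0.1, 6],
    [0, 0, 0, 0.556, 0.3, 0.135, 6],
    [0, 0, 0, 0.556, 0.4, 0.135, 6],
    [0, 0, 0, 0.556, 0.515, 0.135, 6],
    [0, 0, 0, 0.556, 0.515, 0.135, 6],
    [0, 0, 0, 0.556, 0.515, 0.135, 6],
    [0, 0, 0, 0.556, 0.515, 0.135, 6],
    [0, 0, 0, 0.556, 0.515, 0.135, 6],
  ],
)

```text
time: 9.35
tool_pos: [482.8, 168.5, 196.6]
tcp_rot: [-2.502, -0.579, -0.137]
force: [-0.3, 1.9, 0.5]
width: 59.9
gripper_force: 0.0
```

Run:
```python
from h import *
s=status.state(); print(s['joints'].round(2))
delta([485,170,190],toolR(YT,np.radians(80)))
```

```text
[-0.05  0.1   2.4   1.56  0.59  0.1 ]
cm [ 0.22  0.15 -0.66] rv [-0.606  0.376  0.069]
```

Call:
send_rows(
  moves=[
    [0, 0, 0, -0.02, 0.14, 0, 6],
    [0, 0, 0, -0.05, 0.28, 0.02, 6],
    [0, 0, 0, -0.16, 0.376, 0.03, 6],
    [0, 0, 0, -0.3, 0.376, 0.04, 6],
    [0, 0, 0, -0.45, 0.376, 0.05, 6],
    [0.2, 0.1, 0, -0.606, 0.376, 0.069, 6],
    [0.2, 0.1, 0, -0.606, 0.376, 0.069, 6],
    [0.2, 0.1, 0, -0.606, 0.376, 0.069, 6],
    [0.2, 0.1, 0, -0.606, 0.376, 0.069, 6],
    [0.2, 0.1, 0, -0.606, 0.376, 0.069, 6],
    [0.2, 0.1, 0, -0.606, 0.376, 0.069, 6],
  ],
)

```text
time: 10.45
tool_pos: [484.3, 170.0, 196.5]
tcp_rot: [-3.138, -0.176, 0.184]
force: [-1.0, 0.0, 0.2]
width: 59.7
gripper_force: 0.0
```

Run:
```python
from h import *
s=status.state(); print(s['joints'].round(2))
B2=B+np.array([-.7,3.9,0]); H=B2+RT.apply([-17,0,115])
im=save('wrist','w3')
for th in ['foot','hinge','top_edge']:print(th,[(np.round(q['at'],1).tolist(),round(q['confidence'],2)) for q in optics.pinpoint('wrist',th)[:2]])
for a in (0,.35,.41):
    print(a,proj('wrist',[H,H+(RT*Ro.from_rotvec([0,a,0])).apply([0,0,-108]),B2+RT.apply([0,0,180])]).round(1).tolist())
```

```text
[ 0.35  0.13  2.03 -0.04  0.81  1.76]
foot [([258.0, 211.1], 0.83)]
hinge [([255.7, 114.5], 0.93)]
top_edge [([257.3, 4.6], 0.74)]
0 [[252.1, 110.1], [253.3, 171.0], [250.9, 4.7]]
0.35 [[252.1, 110.1], [253.1, 203.5], [250.9, 4.7]]
0.41 [[252.1, 110.1], [253.1, 208.9], [250.9, 4.7]]
```

View pics/w3.png

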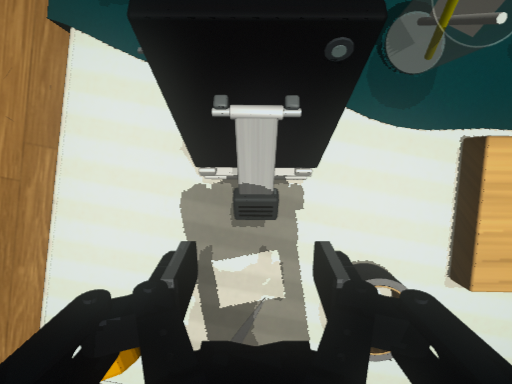

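The leg shows about 0.4 rad out (foot block at px 256,205, hinge at 257,113), centred on the fingers. I'll regrasp from above.

```bash
cat > re.py <<'E'
from h import *
B3=B+np.array([-.4,2,0]); H=B3+RT.apply([-17,0,115]); a=.42
T=toolR(YT,np.radians(80)); z=T.apply([0,0,1])
g=H+(RT*Ro.from_rotvec([0,a,0])).apply([-3,0,-93])+z*18
if __name__=='__main__':
    print(g,H); delta(g-z*60,T); delta(g,T)
E
python3 re.py
```

```text
Traceback (most recent call last):
  File "re.py", line 1, in <module>
    from h import *
  File "h.py", line 1, in <module>
    import numpy as np, cv2
  File "re.py", line 2, in <module>
    B3=B+np.array([-.4,2,0]); H=B3+RT.apply([-17,0,115]); a=.42
NameError: name 'B' is not defined
```

```bash
rm -rf __pycache__; mv re.py regr.py; python3 regr.py
```

```text
[497.49704803 171.46646256  64.51492793] [565.43960241 184.04062982 140.90990596]
cm [ 0.24  0.01 -7.35] rv [-0.002  0.002 -0.001]
cm [  1.27   0.2  -13.26] rv [-0.002  0.002 -0.001]
```

Call:
send_rows(
  moves=[
    [0.1, 0, -3, 0, 0, 0, 6],
    [0.2, 0, -6, 0, 0, 0, 6],
    [0.4, 0.05, -8, 0, 0, 0, 6],
    [0.7, 0.1, -10, 0, 0, 0, 6],
    [1, 0.15, -11.5, 0, 0, 0, 6],
    [1.2, 0.2, -12.6, 0, 0, 0, 6],
    [1.3, 0.2, -13.3, 0, 0, 0, 6],
    [1.3, 0.2, -13.3, 0, 0, 0, 6],
  ],
)

```text
time: 11.45
tool_pos: [497.8, 171.9, 63.7]
tcp_rot: [-3.141, -0.176, 0.185]
force: [-0.5, 0.0, -0.2]
width: 59.9
gripper_force: 0.0
```

Run:
```python
from h import *
im=save('wrist','w4'); print(status.state()['joints'].round(2))
```

```text
[ 0.35  0.37  2.1  -0.06  0.5   1.78]
```

View pics/w4.png

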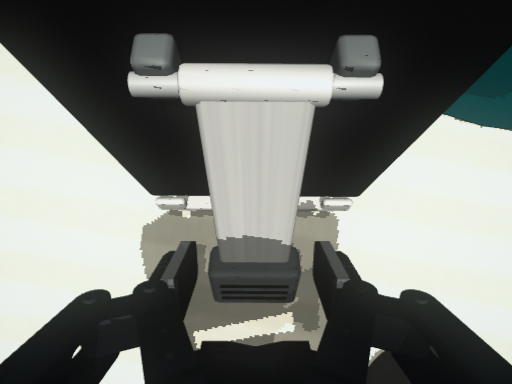

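The block (px 210-298, rows 248-302) is centred between the pads. I'll close and continue the arc.

Call:
send_rows(
  moves=[
    [0, 0, 0, 0, 0, 0, 3],
    [0, 0, 0, 0, 0, 0, 3],
    [0, 0, 0, 0, 0, 0, 3],
    [0, 0, 0, 0, 0, 0, 3],
    [0, 0, 0, 0, 0, 0, 3],
  ],
  force=35,
)

```text
time: 12.0
tool_pos: [498.6, 172.5, 64.8]
tcp_rot: [-3.141, -0.179, 0.185]
force: [-0.1, 0.2, 3.8]
width: 39.7
gripper_force: 38.7
```

Run:
```python
from regr import *
s=status.state(); r=s['tool_pos']-H; ax=RT.apply([0,1,0]); print(s['force'],s['moment'],s['width'],s['gripper_force'])
for th in np.arange(.04,.445,.04): print(th.round(3),((Ro.from_rotvec(ax*th).apply(r)-r)/10).round(2),(ax*th).round(3))
```

```text
[-0.10120799  0.20565625  3.7544206 ] [-0.05168433 -0.30270548 -0.10608884] 39.66265447382713 38.651204109191895
0.04 [-0.29 -0.05  0.28] [-0.007  0.039  0.   ]
0.08 [-0.58 -0.11  0.57] [-0.015  0.079  0.   ]
0.12 [-0.85 -0.16  0.87] [-0.022  0.118  0.   ]
0.16 [-1.11 -0.2   1.18] [-0.029  0.157  0.   ]
0.2 [-1.35 -0.25  1.5 ] [-0.036  0.197  0.   ]
0.24 [-1.59 -0.29  1.83] [-0.044  0.236  0.   ]
0.28 [-1.81 -0.33  2.17] [-0.051  0.275  0.   ]
0.32 [-2.01 -0.37  2.52] [-0.058  0.315  0.   ]
0.36 [-2.21 -0.41  2.88] [-0.066  0.354  0.   ]
0.4 [-2.39 -0.44  3.24] [-0.073  0.393  0.   ]
0.44 [-2.55 -0.47  3.61] [-0.08   0.433  0.   ]
```

Call:
send_rows(
  moves=[
    [-0.29, -0.05, 0.28, -0.007, 0.039, 0, 3],
    [-0.58, -0.11, 0.57, -0.015, 0.079, 0, 3],
    [-0.85, -0.16, 0.87, -0.022, 0.118, 0, 3],
    [-1.11, -0.2, 1.18, -0.029, 0.157, 0, 3],
    [-1.35, -0.25, 1.5, -0.036, 0.197, 0, 3],
    [-1.59, -0.29, 1.83, -0.044, 0.236, 0, 3],
    [-1.81, -0.33, 2.17, -0.051, 0.275, 0, 3],
    [-2.01, -0.37, 2.52, -0.058, 0.315, 0, 3],
    [-2.11, -0.39, 2.7, -0.062, 0.335, 0, 3],
    [-2.11, -0.39, 2.7, -0.062, 0.335, 0, 3],
  ],
)

```text
time: 13.0
tool_pos: [477.1, 168.5, 91.3]
tcp_rot: [-3.14, 0.163, 0.185]
force: [-0.7, 0.0, 2.3]
width: 39.7
gripper_force: 38.7
```

Run:
```python
from regr import *
s=status.state(); ax=RT.apply([0,1,0]); print(s['force'].round(1),s['moment'].round(2),s['joints'].round(2),s['tool_pos'])
optics.capture('scene')
for th in ['foot','hinge','top_edge']:print(th,[(np.round(q['at'],1).tolist(),round(q['confidence'],2)) for q in optics.pinpoint('scene',th)[:2]])
for a in (.7,.76,.8): print(a,proj('scene',H+(RT*Ro.from_rotvec([0,a,0])).apply([0,0,-108])))
r=s['tool_pos']-H
for th in np.arange(.02,.105,.02): print(th.round(3),((Ro.from_rotvec(ax*th).apply(r)-r)/10).round(2),(ax*th).round(3))
```

```text
[-0.7  0.   2.3] [ 0.31 -0.21 -0.13] [0.32 0.43 1.89 0.03 0.98 1.69] [477.13098297 168.52627582  91.30200262]
foot [([190.8, 173.6], 0.65)]
hinge [([213.2, 154.8], 0.59)]
top_edge [([225.1, 129.5], 0.74)]
0.7 [[189.1289274  176.24560813]]
0.76 [[188.34572323 174.7375092 ]]
0.8 [[187.87211431 173.67758622]]
0.02 [-0.1  -0.02  0.18] [-0.004  0.02   0.   ]
0.04 [-0.19 -0.03  0.36] [-0.007  0.039  0.   ]
0.06 [-0.28 -0.05  0.55] [-0.011  0.059  0.   ]
0.08 [-0.36 -0.07  0.73] [-0.015  0.079  0.   ]
0.1 [-0.44 -0.08  0.92] [-0.018  0.098  0.   ]
```

Going on to the stop in small steps.

Call:
send_rows(
  moves=[
    [-0.1, -0.02, 0.18, -0.004, 0.02, 0, 3],
    [-0.19, -0.03, 0.36, -0.007, 0.039, 0, 3],
    [-0.24, -0.04, 0.45, -0.009, 0.049, 0, 3],
    [-0.24, -0.04, 0.45, -0.009, 0.049, 0, 3],
  ],
)

```text
time: 13.6
tool_pos: [474.8, 168.1, 95.9]
tcp_rot: [-3.14, 0.214, 0.185]
force: [0.7, 0.6, 3.9]
width: 39.3
gripper_force: 38.7
```

Run:
```python
from h import *
s=status.state(); print(s['force'].round(1),s['moment'].round(2))
```

```text
[0.7 0.6 3.9] [ 0.32 -0.4  -0.07]
```

Call:
send_rows(
  moves=[
    [-0.1, -0.02, 0.18, -0.004, 0.02, 0, 3],
    [-0.19, -0.03, 0.36, -0.007, 0.039, 0, 3],
    [-0.19, -0.03, 0.36, -0.007, 0.039, 0, 3],
  ],
)

```text
time: 13.9
tool_pos: [473.5, 167.8, 99.4]
tcp_rot: [-3.14, 0.252, 0.185]
force: [4.4, 1.4, 2.2]
width: 39.7
gripper_force: 38.6
```

Run:
```python
from h import *
s=status.state(); print(s['force'].round(1),s['moment'].round(2),s['tcp_rot'])
```

```text
[4.4 1.4 2.2] [ 0.4  -1.09 -0.1 ] [-3.13986271  0.25238558  0.18525615]
```

Moment about −y is rising, so the leg is on its stop. Release and retreat upward.

Call:
send_rows(
  moves=[
    [0, 0, 0, 0, 0, 0, 6],
    [0, 0, 0, 0, 0, 0, 6],
    [0, 0, 0, 0, 0, 0, 6],
    [0.3, 0, 1.5, 0, 0, 0, 6],
    [0.5, 0, 4, 0, 0, 0, 7],
    [0.5, 0, 8, 0, -0.1, 0, 8.5],
    [0, 0, 12, 0, -0.2, 0, 8.5],
    [-1, 0, 15, 0.03, -0.3, 0, 8.5],
    [-2, 0, 17, 0.05, -0.4, 0, 8.5],
    [-2, 0, 17, 0.05, -0.4, 0, 8.5],
    [-2, 0, 17, 0.05, -0.4, 0, 8.5],
  ],
)

```text
time: 15.0
tool_pos: [452.0, 167.6, 269.9]
tcp_rot: [3.119, -0.15, 0.185]
force: [0.6, 0.3, 0.6]
width: 85.2
gripper_force: 0.0
```

Run:
```python
from h import *
s=status.state(); print(s['joints'].round(2))
im=save('wrist','w5')
g=cv2.cvtColor(im,cv2.COLOR_RGB2GRAY)
for th in ['foot','hinge','top_edge','tablet']:print(th,[(np.round(q['at'],1).tolist(),round(q['confidence'],2)) for q in optics.pinpoint('wrist',th)[:2]])
B3=B+np.array([-.4,2,0]); H=B3+RT.apply([-17,0,115])
P=np.array([[-7,65,180],[-7,-65,180],[7,65,180],[7,-65,180],[-17,0,115],[-7,65,0],[-7,-65,0]]); print(proj('wrist',B3+RT.apply(P)).round(0).tolist())
for a in (.7,.8): print(a,proj('wrist',H+(RT*Ro.from_rotvec([0,a,0])).apply([0,0,-108])))
```

```text
[ 0.39  0.01  1.98 -0.06  1.01  1.81]
foot [([253.8, 194.2], 0.55)]
hinge [([257.5, 82.6], 0.7)]
top_edge [([258.6, 1.0], 0.86)]
tablet [([252.9, 132.3], 0.77)]
[[164.0, 9.0], [350.0, 10.0], [165.0, -7.0], [348.0, -5.0], [256.0, 82.0], [203.0, 133.0], [304.0, 133.0]]
0.7 [[254.92552427 184.32363614]]
0.8 [[255.14751336 189.15920762]]
```

View pics/w5.png

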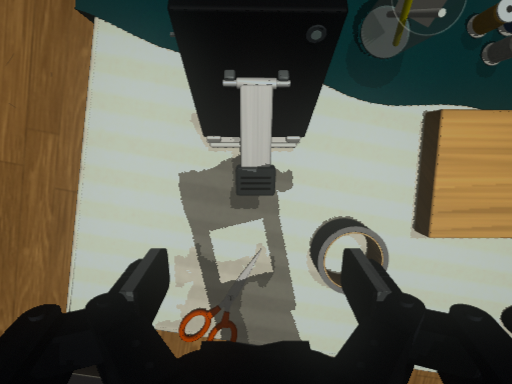

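The kickstand is fully out: foot at (255,180), hinge at (257,82), and the tablet is still in the cradle. Next, a quick wrist look at the board.

Call:
send_rows(
  moves=[
    [0, -4, 0, 0, 0, 0, 8.5],
    [0, -8, 0, 0, 0, 0, 8.5],
    [0, -12, 0, 0, 0, 0, 8.5],
    [0, -16, 0, 0, 0, 0, 8.5],
    [0, -20, 0, 0, 0, 0, 8.5],
    [0, -24, 0, 0, 0, 0, 8.5],
    [0, -28, 1, 0, 0, 0, 8.5],
    [0, -32, 3, 0, 0, 0, 8.5],
    [0, -33, 4, 0, 0, 0, 8.5],
    [0, -33, 4, 0, 0, 0, 8.5],
  ],
)

```text
time: 16.25
tool_pos: [453.4, -164.1, 309.9]
tcp_rot: [3.119, -0.15, 0.181]
force: [0.8, 0.9, -0.4]
width: 84.8
gripper_force: 0.0
```

Run:
```python
from h import *
s=status.state(); print(s['joints'].round(2),s['qd'].round(2))
im=save('wrist','w6')
for th in ['board']:
    print([(np.round(q['at'],1).tolist(),round(q['confidence'],2)) for q in optics.pinpoint('wrist',th)[:2]])
    q=optics.cut_out('wrist',th)[0]; m=q['mask'].astype(np.uint8); c=max(cv2.findContours(m,0,2)[0],key=cv2.contourArea); h=cv2.convexHull(c); print(cv2.approxPolyDP(h,3,True)[:,0].tolist())
c=np.array([533,-173,38.]);R=Rt(.17,0); pp=proj('wrist',c+R.apply([[85,105,0],[85,-105,0],[-85,-105,0],[-85,105,0]])); print(pp.round(0).tolist())
K,RR,t=cam('wrist'); print(-RR.T@t)
im=im.copy()
for u in pp: cv2.circle(im,tuple(int(v) for v in u),3,(255,0,0),1)
cv2.imwrite('pics/w6o.png',im[:,:,::-1])
```

```text
[-0.39 -0.03  1.92  0.07  1.11  0.97] [ 0.05 -0.    0.05  0.01 -0.02  0.03]
[([261.0, 132.6], 0.59)]
[[187, 71], [206, 67], [338, 70], [334, 190], [191, 190]]
[[192.0, 67.0], [348.0, 70.0], [341.0, 193.0], [195.0, 192.0]]
[ 503.8404341  -149.07950899  461.05024437]
```

View pics/w6o.png

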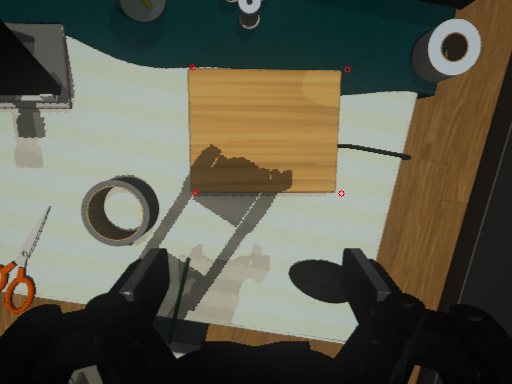

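The board's top corners in the picture are about (190,69), (340,69), (336,191) and (192,192). The prediction was a few pixels too far right.

Run:
```python
from h import *
from scipy.optimize import least_squares as ls
U=np.array([[189.5,68.5],[340.5,69],[336.5,191.5],[191.5,192.5]]); Q=np.array([[85,105,38],[85,-105,38],[-85,-105,38],[-85,105,38.]])
f=lambda p:(proj('wrist',np.array([p[0],p[1],0])+Rt(p[2],0).apply(Q))-U).ravel()
s=ls(f,[533,-173,.17],x_scale=[10,10,.1]); print(s.x.round(3),s.fun.round(1))
for u in U: print(atz('wrist',u,38).round(0))
# top pinch: TCP 40 mm below top edge... grasp depth 30 -> TCP at 180-38
B3=B+np.array([-.4,2,0]); T=toolR(YT,np.radians(115))*Ro.from_euler('z',-np.pi/2)
print(T.as_matrix().round(2)); z=T.apply([0,0,1])
for d in (45,-38): print(d,B3+RT.apply([0,0,180+d])); delta(B3+RT.apply([0,0,180+d]),T)
print(np.degrees(np.arccos(1)))
```

```text
[ 5.32062e+02 -1.66716e+02  1.81000e-01] [-2.4 -0.8  2.  -0.5  0.8  1.1 -0.3  0.5]
[596. -51.  38.]
[ 633. -252.   38.]
[ 469. -284.   38.]
[430. -79.  38.]
[[-0.18  0.89 -0.42]
 [ 0.98  0.16 -0.08]
 [-0.   -0.42 -0.91]]
45 [626.30132784 195.30434403 233.41925208]
cm [17.41 35.65 -7.47] rv [0.154 0.511 1.57 ]
-38 [591.8097269  188.92096379 158.19570576]
cm [ 13.96  35.01 -15.  ] rv [0.154 0.511 1.57 ]
0.0
```

Call:
send_rows(
  moves=[
    [1, 3.5, 0, 0.013, 0.04, 0.13, 8.5],
    [2.5, 7, 0, 0.026, 0.085, 0.26, 8.5],
    [4, 10.5, 0, 0.04, 0.13, 0.39, 8.5],
    [5.5, 14, 0, 0.05, 0.17, 0.52, 8.5],
    [7, 17.5, 0, 0.064, 0.21, 0.65, 8.5],
    [8.5, 21, 0, 0.077, 0.255, 0.785, 8.5],
    [10, 24.5, 0, 0.09, 0.3, 0.92, 8.5],
    [12, 28, 0, 0.1, 0.34, 1.05, 8.5],
    [14, 31.5, -1, 0.116, 0.38, 1.18, 8.5],
    [16, 34, -2, 0.13, 0.43, 1.31, 8.5],
    [18, 35.6, -4, 0.142, 0.47, 1.44, 8.5],
    [18.4, 35.8, -5.2, 0.154, 0.511, 1.57, 8.5],
  ],
)

```text
time: 17.6
tool_pos: [636.3, 199.5, 253.9]
tcp_rot: [-2.702, -0.002, 1.762]
force: [-0.4, -1.3, 0.5]
width: 84.8
gripper_force: 0.0
```

Call:
send_rows(
  moves=[
    [0, 0, 0, 0, 0, 0, 8.5],
    [0, 0, 0, 0, 0, 0, 8.5],
  ],
)

```text
time: 17.8
tool_pos: [635.5, 197.0, 256.3]
tcp_rot: [-2.705, 0.0, 1.751]
force: [0.8, -1.3, -0.1]
width: 84.6
gripper_force: 0.0
```

Run:
```python
from h import *
s=status.state(); print(s['joints'].round(2))
B3=B+np.array([-.4,2,0]); T=toolR(YT,np.radians(115))*Ro.from_euler('z',-np.pi/2)
for d in (45,-38): delta(B3+RT.apply([0,0,180+d]),T)
```

```text
[0.28 0.65 1.17 0.04 1.76 0.1 ]
cm [-0.92 -0.17 -2.29] rv [ 0.    -0.     0.002]
cm [-4.37 -0.81 -9.81] rv [ 0.    -0.     0.002]
```

Call:
send_rows(
  moves=[
    [-0.9, -0.17, -2.3, 0, 0, 0, 8.5],
    [-1.6, -0.3, -3.8, 0, 0, 0, 8.5],
    [-2.3, -0.43, -5.3, 0, 0, 0, 8.5],
    [-3, -0.56, -6.8, 0, 0, 0, 8.5],
    [-3.7, -0.69, -8.3, 0, 0, 0, 8.5],
    [-4.2, -0.78, -9.4, 0, 0, 0, 8.5],
    [-4.37, -0.81, -9.8, 0, 0, 0, 8.5],
    [-4.37, -0.81, -9.8, 0, 0, 0, 8.5],
  ],
)

```text
time: 18.6
tool_pos: [592.7, 187.4, 159.9]
tcp_rot: [-2.707, -0.001, 1.751]
force: [0.1, 0.5, 0.1]
width: 84.8
gripper_force: 0.0
```

Call:
send_rows(
  moves=[
    [0, 0, 0, 0, 0, 0, 5],
    [0, 0, 0, 0, 0, 0, 3.5],
    [0, 0, 0, 0, 0, 0, 2.8],
    [0, 0, 0, 0, 0, 0, 2.8],
  ],
  force=20,
)

```text
time: 19.0
tool_pos: [593.2, 187.6, 159.6]
tcp_rot: [-2.707, -0.001, 1.753]
force: [0.4, -0.7, -0.8]
width: 28.7
gripper_force: 0.0
```

Run:
```python
from h import *
s=status.state(); print(s['tool_pos'],s['force'].round(1),s['moment'].round(2),s['width'])
im=save('wrist','w7')
for th in ['top_edge','tablet']:print(th,[(np.round(q['at'],1).tolist(),round(q['confidence'],2)) for q in optics.pinpoint('wrist',th)[:2]])
B3=B+np.array([-.4,2,0]);print(proj('wrist',B3+RT.apply([[0,0,180],[-7,65,180],[7,65,180],[-7,65,100],[7,65,100]])).round(0).tolist())
g=cv2.cvtColor(im,cv2.COLOR_RGB2GRAY)
cv2.imwrite('pics/w7c.png',cv2.resize(im[:,:,::-1],None,fx=1.5,fy=1.5))
```

```text
[593.15864371 187.64540018 159.61694256] [ 0.4 -0.7 -0.8] [-0.   -0.16 -0.01] 28.712972843913406
top_edge [([256.5, 288.3], 0.96)]
tablet [([246.5, 183.1], 0.66)]
[[256.0, 289.0], [236.0, 129.0], [276.0, 129.0], [244.0, 119.0], [267.0, 119.0]]
```

Top edge centred between the pads at (256,288). Close firmly.

Call:
send_rows(
  moves=[
    [0, 0, 0, 0, 0, 0, 1],
    [0, 0, 0, 0, 0, 0, 0.5],
    [0, 0, 0, 0, 0, 0, 0.5],
    [0, 0, 0, 0, 0, 0, 0.5],
  ],
  force=70,
)

```text
time: 19.55
tool_pos: [592.1, 187.4, 159.9]
tcp_rot: [-2.705, -0.001, 1.753]
force: [-3.2, -0.8, 5.0]
width: 13.2
gripper_force: 72.4
```

Run:
```python
from h import *
s=status.state(); print(s['force'].round(1),s['moment'].round(2),s['width'],s['gripper_force'])
print((RT.apply([0,0,1])*4).round(2),(RT.apply([0,0,1])*8).round(2))
```

```text
[-3.2 -0.8  5. ] [-0.23  1.12 -0.07] 13.172118083265781 72.39732027053833
[1.66 0.31 3.63] [3.32 0.62 7.25]
```

Call:
send_rows(
  moves=[
    [0.2, 0.04, 0.45, 0, 0, 0, 0.5],
    [0.5, 0.09, 1.1, 0, 0, 0, 0.5],
    [0.83, 0.15, 1.8, 0, 0, 0, 0.5],
    [1.25, 0.23, 2.7, 0, 0, 0, 0.5],
    [1.66, 0.31, 3.63, 0, 0, 0, 0.5],
    [2.1, 0.39, 4.6, 0, 0, 0, 0.5],
    [2.5, 0.47, 5.5, 0, 0, 0, 0.5],
    [2.9, 0.54, 6.4, 0, 0, 0, 0.5],
    [3.32, 0.62, 7.25, 0, 0, 0, 0.5],
    [3.4, 0.6, 9, 0, 0, 0, 0.5],
    [3.4, 0.6, 11, 0, 0, 0, 0.5],
    [3.4, 0.6, 11.5, 0, 0, 0, 0.5],
  ],
)

```text
time: 20.75
tool_pos: [628.8, 194.0, 277.8]
tcp_rot: [-2.713, -0.002, 1.753]
force: [0.7, 0.3, -3.7]
width: 13.2
gripper_force: 72.1
```

```bash
cat > place.py <<'E'
from h import *
BO=np.array([531.5,-167.5,38.]); YB=.178
def tgt(lift,dpos=(0,0),lean=24,D=(0,0,0)):
    R=Rt(YB,-np.radians(lean)); # bottom back edge at +46 from board centre
    o=BO+Rt(YB,0).apply([46+dpos[0],dpos[1],lift])-R.apply([-7,0,0])
    T=toolR(YB,np.radians(90-lean))*Ro.from_euler('z',-np.pi/2)
    return o+R.apply([0,0,180-38]),T
if __name__=='__main__':
    s=status.state(); print(s['force'].round(1),s['moment'].round(2),s['joints'].round(2),s['width'],s['time'])
    p,T=tgt(60); print(p); delta(p,T)
    im=save('wrist','w8')
    for th in ['top_edge','tablet','foot']:print(th,[(np.round(q['at'],1).tolist(),round(q['confidence'],2)) for q in optics.pinpoint('wrist',th)[:2]])
E
python3 place.py
```

```text
[ 0.7  0.3 -3.7] [ 0.09 -0.64 -0.01] [0.28 0.62 1.17 0.04 1.77 0.09] 13.21049860082118 20.75
[ 526.22293225 -168.44936587  230.57061149]
cm [-10.26 -36.25  -4.73] rv [ 0.15  -0.834 -0.004]
top_edge [([253.3, 289.8], 0.66)]
tablet []
foot [([150.5, 193.7], 0.72), ([150.1, 338.1], 0.52)]
```

Call:
send_rows(
  moves=[
    [-1, -2, 0.5, 0.013, -0.07, 0, 0.5],
    [-2, -5, 1, 0.026, -0.14, 0, 0.5],
    [-3, -8, 1, 0.04, -0.21, 0, 0.5],
    [-4, -11, 1, 0.05, -0.28, 0, 0.5],
    [-5, -14.5, 1, 0.063, -0.35, 0, 0.5],
    [-6, -18, 1, 0.076, -0.42, 0, 0.5],
    [-7, -21.5, 1, 0.09, -0.49, 0, 0.5],
    [-8, -25, 1, 0.1, -0.56, 0, 0.5],
    [-9, -28.5, 1, 0.115, -0.63, 0, 0.5],
    [-9.5, -32, 0, 0.13, -0.7, -0.004, 0.5],
    [-10, -34.5, -2, 0.14, -0.77, -0.004, 0.5],
    [-10.3, -36, -4, 0.15, -0.83, -0.004, 0.5],
  ],
)

```text
time: 22.15
tool_pos: [522.3, -168.1, 233.5]
tcp_rot: [2.732, 0.001, 1.747]
force: [1.0, 2.0, -4.5]
width: 13.2
gripper_force: 71.8
```

Call:
send_rows(
  moves=[
    [0, 0, 0, 0, 0, 0, 0.5],
    [0, 0, 0, 0, 0, 0, 0.5],
  ],
)

```text
time: 22.35
tool_pos: [522.7, -166.3, 233.4]
tcp_rot: [2.736, -0.002, 1.747]
force: [0.7, 0.1, -3.5]
width: 12.9
gripper_force: 71.8
```

```bash
cat > chk.py <<'E'
from place import *
s=status.state(); print(s['force'].round(1),s['moment'].round(2),s['joints'].round(2),s['width'],s['time'],s['tool_pos'],s['tcp_rot'].round(3))
for l in (60,15,0): delta(*tgt(l))
R=Ro.from_euler('xyz',s['tcp_rot']); p,T=tgt(0); Rtab=Rt(YB,-np.radians(24)); Rr=R*T.inv()*Rtab  # actual tablet rotation if grasp exact
o=s['tool_pos']-Rr.apply([0,0,142]); P={'foot':Rr.apply([-17,0,115])+(Rr*Ro.from_rotvec([0,.8,0])).apply([0,0,-108]),'hinge':Rr.apply([-17,0,115]),'top_edge':Rr.apply([0,0,180]),'tablet':o*0}
for n in ('scene','top','wrist'):
    optics.capture(n)
    for th in P: print(n,th,[(np.round(q['at'],1).tolist(),round(q['confidence'],2)) for q in optics.pinpoint(n,th)[:1]],proj(n,o+P[th]).round(1).tolist())
E
python3 chk.py
```

```text
[ 0.7  0.1 -3.5] [-0.06  0.54 -0.02] [-0.46  0.08  2.05  0.37  0.71 -0.88] 12.90798073141018 22.35 [ 522.71372485 -166.32716847  233.39635614] [ 2.736e+00 -2.000e-03  1.747e+00]
cm [ 0.35 -0.21 -0.28] rv [ 0.    -0.014  0.001]
cm [ 0.35 -0.21 -4.78] rv [ 0.    -0.014  0.001]
cm [ 0.35 -0.21 -6.28] rv [ 0.    -0.014  0.001]
scene foot [([267.9, 228.1], 0.6)] [[264.7, 229.1]]
scene hinge [([276.4, 187.4], 0.68)] [[278.0, 186.7]]
scene top_edge [([280.5, 161.1], 0.73)] [[276.6, 162.7]]
scene tablet [([292.6, 214.0], 0.86)] [[291.6, 212.0]]
top foot [([293.6, 203.8], 0.57)] [[296.4, 204.1]]
top hinge [([293.7, 201.2], 0.66)] [[297.3, 184.1]]
top top_edge [([302.1, 181.1], 0.56)] [[301.3, 181.9]]
top tablet [([288.6, 172.9], 0.96)] [[288.8, 173.4]]
wrist foot [([323.2, 33.9], 0.73)] [[143.3, 194.0]]
wrist hinge [([227.7, 226.1], 0.86)] [[225.3, 229.2]]
wrist top_edge [([255.4, 286.4], 0.84)] [[252.3, 292.5]]
wrist tablet [] [[253.0, 182.2]]
```

Call:
send_rows(
  moves=[
    [0.35, -0.2, -1, 0, -0.014, 0, 0.5],
    [0.35, -0.2, -2, 0, -0.014, 0, 0.5],
    [0.35, -0.2, -3, 0, -0.014, 0, 0.5],
    [0.35, -0.2, -4, 0, -0.014, 0, 0.5],
    [0.35, -0.2, -4.7, 0, -0.014, 0, 0.5],
    [0.35, -0.2, -5.3, 0, -0.014, 0, 0.5],
    [0.35, -0.2, -5.6, 0, -0.014, 0, 0.5],
    [0.35, -0.2, -5.6, 0, -0.014, 0, 0.5],
  ],
)

```text
time: 23.9
tool_pos: [527.3, -168.4, 178.0]
tcp_rot: [2.72, 0.002, 1.749]
force: [-0.5, 0.1, -5.2]
width: 13.0
gripper_force: 71.6
```

```bash
python3 chk.py
```

```text
[-0.5  0.1 -5.2] [-0.18  0.52  0.03] [-0.46  0.17  2.11  0.47  0.57 -1.  ] 13.045562580595263 23.9 [ 527.29202275 -168.35403397  178.00163602] [2.720e+00 2.000e-03 1.749e+00]
cm [-0.11 -0.01  5.26] rv [0.001 0.003 0.   ]
cm [-0.11 -0.01  0.76] rv [0.001 0.003 0.   ]
cm [-0.11 -0.01 -0.74] rv [0.001 0.003 0.   ]
scene foot [([268.9, 246.8], 0.8)] [[266.7, 247.3]]
scene hinge [([280.7, 205.6], 0.62)] [[279.1, 206.5]]
scene top_edge [([279.9, 182.4], 0.76)] [[277.3, 184.1]]
scene tablet [([293.9, 230.1], 0.71)] [[292.8, 229.1]]
top foot [([292.6, 202.4], 0.61)] [[294.8, 205.1]]
top hinge [([295.3, 186.1], 0.82)] [[295.5, 186.8]]
top top_edge [] [[299.2, 185.2]]
top tablet [([288.3, 176.0], 0.91)] [[287.6, 175.7]]
wrist foot [([154.4, 191.0], 0.63)] [[145.2, 194.3]]
wrist hinge [([223.0, 227.1], 0.87)] [[227.5, 229.5]]
wrist top_edge [([255.3, 288.9], 0.66)] [[255.0, 293.0]]
wrist tablet [] [[254.6, 182.5]]
```

Call:
send_rows(
  moves=[
    [-0.1, 0, -0.2, 0, 0, 0, 0.5],
    [-0.1, 0, -0.4, 0, 0, 0, 0.5],
    [-0.1, 0, -0.5, 0, 0, 0, 0.5],
    [-0.1, 0, -0.5, 0, 0, 0, 0.5],
  ],
)

```text
time: 25.05
tool_pos: [528.3, -168.9, 175.0]
tcp_rot: [2.716, 0.004, 1.748]
force: [3.0, 2.1, 5.1]
width: 13.5
gripper_force: 72.9
```

Call:
send_rows(
  moves=[
    [0, 0, -0.1, 0, 0, 0, 0.5],
    [0, 0, -0.2, 0, 0, 0, 0.5],
    [0, 0, -0.2, 0, 0, 0, 0.5],
  ],
)

```text
time: 25.35
tool_pos: [529.8, -169.2, 174.4]
tcp_rot: [2.713, 0.005, 1.747]
force: [4.5, 4.2, 11.8]
width: 13.0
gripper_force: 73.7
```

```bash
python3 -c "
from place import *
s=status.state(); print(s['force'].round(1),s['moment'].round(2)); delta(*tgt(0))"
```

```text
[ 4.5  4.2 11.8] [ 1.26 -1.29  0.16]
cm [-0.35  0.08 -0.38] rv [0.003 0.011 0.002]
```

Contact is on the bottom edge. Next I'll ease the lean back slightly so the foot comes down.

Call:
send_rows(
  moves=[
    [-0.1, 0, 0.1, 0, 0, 0, 0.5],
    [-0.25, -0.03, 0.08, 0.002, -0.01, 0, 0.5],
    [-0.4, -0.05, 0.03, 0.0035, -0.02, 0, 0.5],
    [-0.4, -0.05, 0.03, 0.0035, -0.02, 0, 0.5],
  ],
)

```text
time: 25.75
tool_pos: [526.0, -170.0, 175.3]
tcp_rot: [2.691, 0.005, 1.746]
force: [4.2, 4.8, 14.9]
width: 13.2
gripper_force: 74.2
```

```bash
python3 -c "
from place import *
s=status.state(); print(s['force'].round(1),s['moment'].round(2)); delta(*tgt(0))
optics.capture('scene')
R=Rt(YB,-np.radians(24)); p,T=tgt(0); o=p-R.apply([0,0,142])
for th,P in {'foot':R.apply([-17,0,115])+(R*Ro.from_rotvec([0,.8,0])).apply([0,0,-108]),'tablet':[0,0,0],'top_edge':R.apply([0,0,180])}.items(): print(th,[np.round(q['at'],1) for q in optics.pinpoint('scene',th)[:1]],proj('scene',o+P).round(1))
"
```

```text
[ 4.2  4.8 14.9] [ 1.49 -1.53  0.24]
cm [ 0.02  0.15 -0.47] rv [-0.001  0.032  0.003]
foot [array([269. , 248.8])] [[266.1 249.9]]
tablet [array([293. , 229.1])] [[292.1 231.7]]
top_edge [array([279.9, 187. ])] [[276.9 187. ]]
```

Call:
send_rows(
  moves=[
    [-0.05, 0.05, 0.1, 0, 0, 0, 0.5],
    [-0.1, 0.1, 0.2, 0, 0, 0, 0.5],
    [-0.1, 0.1, 0.2, 0, 0, 0, 0.5],
  ],
)

```text
time: 26.25
tool_pos: [523.8, -169.0, 176.0]
tcp_rot: [2.694, 0.005, 1.748]
force: [1.8, 0.8, 7.1]
width: 13.2
gripper_force: 73.2
```

```bash
python3 -c "
from place import *
s=status.state(); print(s['force'].round(1),s['moment'].round(2)); delta(*tgt(0))"
```

```text
[1.8 0.8 7.1] [ 0.35 -0.64  0.03]
cm [ 0.24  0.05 -0.55] rv [0.    0.029 0.001]
```

Call:
send_rows(
  moves=[
    [0, 0, 0.1, 0, 0, 0, 0.5],
    [0, 0, 0.15, 0, 0, 0, 0.5],
    [0, 0, 0.15, 0, 0, 0, 0.5],
  ],
)

```text
time: 26.55
tool_pos: [522.7, -168.7, 176.4]
tcp_rot: [2.696, 0.005, 1.748]
force: [3.2, -0.6, 7.0]
width: 13.0
gripper_force: 73.1
```

```bash
python3 -c "
from place import *
s=status.state(); print(s['force'].round(1),s['moment'].round(2)); delta(*tgt(0))
im=save('scene','s2'); cv2.imwrite('pics/s2c.png',cv2.resize(im[140:290,210:350,::-1],None,fx=4,fy=4,interpolation=2))"
```

```text
[ 3.2 -0.6  7. ] [-0.13 -0.66 -0.02]
cm [ 0.35  0.03 -0.58] rv [-0.     0.027  0.001]
```

View pics/s2c.png

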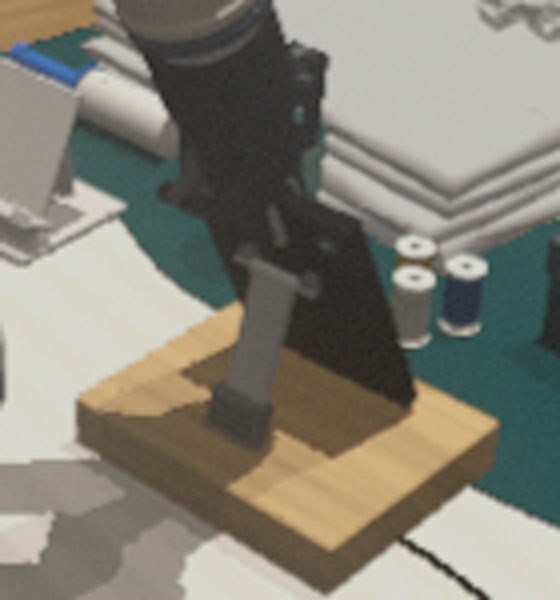

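The tablet stands on the board, with the foot near crop (240,430) and the bottom edge's near corner at (413,405). It looks square to the board. Releasing gently.

Call:
send_rows(
  moves=[
    [0.1, 0, 0.05, 0, 0, 0, 0.5],
    [0.1, 0, 0.05, 0, 0, 0, 0.8],
    [0.1, 0, 0.05, 0, 0, 0, 1.6],
    [0.1, 0, 0.05, 0, 0, 0, 2.5],
    [0.1, 0, 0.05, 0, 0, 0, 4],
    [0.1, 0, 0.05, 0, 0, 0, 6],
    [0.1, 0, 0.05, 0, 0, 0, 6.5],
    [0.1, 0, 0.05, 0, 0, 0, 6.5],
  ],
  force=20,
)

```text
time: 27.4
tool_pos: [522.2, -167.8, 175.5]
tcp_rot: [2.699, 0.002, 1.749]
force: [-0.6, -0.1, -0.8]
width: 65.2
gripper_force: 0.0
```

```bash
python3 -c "
from place import *
s=status.state(); print(s['force'].round(1),s['moment'].round(2),s['width'],s['tool_pos']); T=Ro.from_euler('xyz',s['tcp_rot']); print(T.apply([0,0,-10]).round(2))
for n in ('scene','top'):
  optics.capture(n); print(n,[(th,[np.round(q['at'],1).tolist() for q in optics.pinpoint(n,th)[:1]]) for th in ('tablet','foot','hinge','top_edge')])
"
```

```text
[-0.6 -0.1 -0.8] [ 0.01  0.18 -0.  ] 65.19524521263301 [ 522.16966568 -167.80225779  175.48186112]
[-4.22 -0.74  9.04]
scene [('tablet', [[291.3, 231.2]]), ('foot', [[266.1, 248.8]]), ('hinge', [[282.5, 208.6]]), ('top_edge', [[281.4, 186.1]])]
top [('tablet', [[288.7, 174.7]]), ('foot', []), ('hinge', [[293.6, 186.1]]), ('top_edge', [[298.6, 185.9]])]
```

Released, no force. Retreat along the tablet's axis, then up.

Call:
send_rows(
  moves=[
    [-0.6, -0.1, 1.3, 0, 0, 0, 6.5],
    [-1.4, -0.25, 3, 0, 0, 0, 6.5],
    [-2.3, -0.4, 5, 0, 0, 0, 6.5],
    [-3.3, -0.6, 7, 0, 0, 0, 6.5],
    [-4.2, -0.75, 9, 0, 0, 0, 6.5],
    [-6, -1, 13, 0, 0, 0, 6.5],
    [-9, -1, 17, 0, 0, 0, 6.5],
    [-13, 0, 20, 0, 0, 0, 6.5],
    [-15, 3, 20, 0, 0, 0, 6.5],
    [-16, 8, 20, 0, 0, 0, 6.5],
    [-16, 12, 20, 0, 0, 0, 6.5],
    [-16, 12, 20, 0, 0, 0, 6.5],
  ],
)

```text
time: 29.1
tool_pos: [361.7, -42.9, 376.2]
tcp_rot: [2.697, 0.002, 1.757]
force: [0.4, -0.1, 0.1]
width: 65.2
gripper_force: 0.0
```

Run:
```python
from place import *
from scipy.optimize import least_squares as ls
P={'tablet':np.array([0,0,0.]),'hinge':np.array([-17,0,115.]),'top_edge':np.array([0,0,180.])}
P['foot']=P['hinge']+Ro.from_rotvec([0,.8,0]).apply([0,0,-108]); P['mid']=0
obs=[]
for n in ('scene','top'):
    optics.capture(n)
    for th in ('tablet','hinge','top_edge','foot'):
        for q in optics.pinpoint(n,th)[:1]: obs.append((n,th,np.array(q['at']))); print(n,th,np.round(q['at'],1),round(q['confidence'],2))
    for th in ('tablet',):
        for q in optics.cut_out(n,th)[:1]:
            m=q['mask'].astype(np.uint8); c=max(cv2.findContours(m,0,2)[0],key=cv2.contourArea); print(n,th,cv2.approxPolyDP(cv2.convexHull(c),2,True)[:,0].tolist())
def f(p):
    R=Rt(p[2],-np.radians(24)); o=np.array([p[0],p[1],38])-R.apply([-7,0,0])
    return np.concatenate([(proj(n,o+R.apply(P[t]))[0]-u) for n,t,u in obs])
s=ls(f,[577,-159,.178],loss='soft_l1',x_scale=[10,10,.1]); p=s.x; print(p.round(3),s.fun.round(1))
print('in board',Rt(YB,0).inv().apply(np.array([p[0],p[1],38])-BO), 'want 46,0')
R=Rt(p[2],-np.radians(24)); o=np.array([p[0],p[1],38])-R.apply([-7,0,0])
for n in('scene','top'): print(n,proj(n,o+R.apply([[x,y,z] for z in(0,180) for y in (65,-65) for x in(-7,7)])).round(0).tolist())
print(status.state()['time'])
```

```text
scene tablet [290.3 234. ] 0.93
scene hinge [279.1 208.6] 0.88
scene top_edge [280.7 185.3] 0.94
scene foot [268.8 250.1] 0.64
scene tablet [[260, 176], [303, 195], [313, 237], [312, 243], [274, 251], [262, 245], [258, 179]]
top tablet [288.4 173.7] 0.61
top hinge [294.3 186.2] 0.74
top top_edge [298.2 181.7] 0.88
top foot [295.8 205.7] 0.76
top tablet [[318, 179], [300, 204], [293, 207], [269, 183], [271, 179], [307, 172]]
[ 5.81514e+02 -1.56298e+02  2.35000e-01] [ 2.3 -3.5  1.2  0.  -1.8  1.2 -0.2 -0.6 -2.1  1.7  0.9 -0.2  0.9  2.5
 -0.7 -1.5]
in board [51.20751244  2.16924848  0.        ] want 46,0
scene [[271.0, 223.0], [274.0, 219.0], [312.0, 242.0], [315.0, 238.0], [255.0, 180.0], [259.0, 175.0], [301.0, 198.0], [304.0, 194.0]]
top [[268.0, 182.0], [267.0, 178.0], [305.0, 172.0], [304.0, 169.0], [278.0, 192.0], [277.0, 188.0], [321.0, 181.0], [320.0, 176.0]]
29.7
```

```bash
cat > fin.py <<'E'
from place import *
from scipy.optimize import least_squares as ls
P={'tablet':np.array([0,0,0.]),'hinge':np.array([-17,0,115.]),'top_edge':np.array([0,0,180.])}
P['foot']=P['hinge']+Ro.from_rotvec([0,.8,0]).apply([0,0,-108])
optics.capture('wrist'); obs=[]
for th in P:
    for q in optics.pinpoint('wrist',th)[:1]: obs.append((th,np.array(q['at']))); print(th,np.round(q['at'],1),round(q['confidence'],2))
for th in ('tablet','board'):
    for q in optics.cut_out('wrist',th)[:1]:
        c=max(cv2.findContours(q['mask'].astype(np.uint8),0,2)[0],key=cv2.contourArea); print(th,round(q['confidence'],2),cv2.approxPolyDP(cv2.convexHull(c),2,True)[:,0].tolist())
def f(p):
    R=Rt(p[2],-np.radians(24)); o=np.array([p[0],p[1],38])-R.apply([-7,0,0])
    return np.concatenate([(proj('wrist',o+R.apply(P[t]))[0]-u) for t,u in obs])
if len(obs)>1:
    s=ls(f,[577,-159,.178],x_scale=[10,10,.1]); p=s.x; print(p.round(3),s.fun.round(1)); print(Rt(YB,0).inv().apply(np.array([p[0],p[1],38])-BO))
    for y in (.178,.22):
        R=Rt(y,-np.radians(24)); o=np.array([p[0],p[1],38])-R.apply([-7,0,0]); print(y,proj('wrist',o+R.apply([[x,yy,z] for z in(0,180) for yy in (65,-65) for x in(-7,7)])).round(0).tolist())
print('board',proj('wrist',BO+Rt(YB,0).apply([[85,105,0],[85,-105,0],[-85,-105,0],[-85,105,0]])).round(0).tolist(),status.state()['time'])
E
python3 fin.py; python3 -c "
from h import *; print((-cam('wrist')[1].T@cam('wrist')[2]).round(0),cam('wrist')[1][2].round(2)); delta([430,-185,370],toolR(.178,np.radians(90)))"
```

```text
tablet [271.9 222.7] 0.58
hinge [271.9 254.4] 0.86
top_edge [290.6 276.6] 0.72
foot [228.8 230.7] 0.77
tablet 0.7 [[271, 192], [278, 195], [296, 232], [293, 312], [290, 315], [283, 313], [222, 240], [222, 225]]
board 0.91 [[287, 169], [289, 209], [269, 270], [249, 278], [207, 287], [201, 269], [197, 175], [249, 168]]
[ 5.84595e+02 -1.59362e+02  1.74000e-01] [ 4.5  1.4  0.6 -1.8 -1.7 -1.2 -2.7  2.3]
[53.69667172 -1.39198884  0.        ]
0.178 [[273.0, 192.0], [281.0, 192.0], [272.0, 254.0], [279.0, 254.0], [285.0, 232.0], [296.0, 232.0], [282.0, 316.0], [292.0, 315.0]]
0.22 [[272.0, 192.0], [280.0, 192.0], [273.0, 254.0], [280.0, 254.0], [283.0, 234.0], [294.0, 234.0], [284.0, 317.0], [294.0, 316.0]]
board [[288.0, 169.0], [285.0, 268.0], [206.0, 289.0], [200.0, 178.0]] 30.05
[288.  15. 505.] [ 0.46 -0.22 -0.86]
cm [  6.76 -13.71  -0.57] rv [ 0.283  0.402 -1.543]
```

```bash
python3 -c "
from rig import ticket; print(ticket.hand_in())"
```

```text
the job is handed in; nothing more can be done
None
```

The job is handed in: I swung the kickstand fully out in the cradle, and the tablet now stands released on the board, square to within about 3° and 5–8 mm forward of the middle, with the pen cup, tape roll and mouse untouched (about 30 s of the 64 s used).

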